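# Lock out the telescopic drying rest and lay the ice pick on it

## Task

The ice pick has to dry off the bench: pull the wooden T-head of the drying rest's leaning telescopic leg out along its tube until the lock button clicks out. Then lay the ice pick level in the two notches, the middle of its aluminium handle midway between them, point either way, setting it down rather than dropping it. Leave the other things on the bench where they are.

Things in the scene. Friction and masses are not known exactly. Their poses are not given: they have to be found in the camera images.
- drying_rest: wooden rest fixed to the bench: board 200 (x) x 90 x 20; at x = +30 a square aluminium sleeve (32 x 32, 95 long) leans 30 degrees from vertical towards -x; at x = +65 a rear post (rod 18 thick) carries a notch block 22 (x) x 70 (y), notch floor 34 wide at z = 192, flared prongs to z = 210. Origin: centre of the board's underside, z up, x from the leaning head to the post
- head_grip (a point): centre of the leg's wooden T-head: paddle 18 thick (x) x 100 wide (y) x 30 high (z); its top edge is a notch floor 34 wide between flared prongs that reach 33 above the point. z: along the leg, the way it pulls out; x: square to the flat faces, towards the far upper side. Sleeve mouth 33 below the point when fully in. Grip the flat faces, fingers along the leg
- leg (a joint): how far the telescopic leg is pulled out, m: 0 fully in; starts anywhere from 0 to 0.02; the button clicks out at 0.050 and then locks the leg (play about 0.003 either way). Friction and weight need about 8 N of pull; it stays where it is left
- lock_button (a joint): round spring button (11 across) in the leg, behind the window on the sleeve's far upper face: 0 = held in, 0.009 = clicked out through the window (stands 6 proud of the sleeve)
- rest_cradle (a point): where the ice pick's centre belongs: 206 above the bench, midway between the notches (62 to each) when the leg is locked out; axes as the drying rest's, so the pick lies along x
- pick_center (a point): centre of the ice pick's aluminium handle: octagonal bar 28 across flats, 170 long along x, with a 30 steel point at the +x end (overall 200), 0.15 to 0.31 kg; lies flat on the bench, centre 14 above it
- buckle: blue plastic snowshoe binding buckle, 90 x 44 x 20, lying flat; origin: centre of its underside
- block: plain wooden block, 45 x 100 x 38; origin: centre of its underside
- first_aid_box: black plastic first aid box with flip-top lid, 124 x 184 x 73; origin: centre of its underside
- canister: upright twist-cap steel canister, diameter 72, 130 high; origin: centre of its underside
- wax_tin: flat dark steel boot-wax tin, diameter 72, 26 high; origin: centre of its underside
- boot_brush: flat wooden-handled snow brush lying on the bench beyond the work; origin: centre of its underside

How it is judged:
By the outcome, as a careful person would: the job done as asked, in the order asked, and still so for the second after the job is handed in, with the robot touching nothing.
It also fails if it takes over 56 s, if anything falls off the work surface, if the arm or the gripper's body presses on something with over 40 N, if the wrist force passes 120 N, or if a joint passes its speed limit or range.

## Robot

A 6-joint arm with a two-finger parallel gripper is mounted at the origin on the work surface. World frame = base frame: x ahead of the robot, y to its left, z up, the work surface at z = 0. Lengths are in mm, angles in rad, forces in N, time in s.
With the tool pointing down it reaches from about 275 to 1000 mm from the base axis. Payload 8.4 kg.
Tool frame: the origin (TCP) lies midway between the tips of the shut fingers; the grasp point (between the pads) lies 19 mm behind it; z points along the fingers, y is the line along which they close (so a half turn about z gives the same grasp; the last joint's range is limited). The gripper opens to 85 mm and grips with 20 to 120 N. Pads are 22 mm wide; open, the fingers measure 114 mm over their backs; the gripper's body (76 mm by 85 mm) begins 54 mm behind the grasp point. The pads swing forward as they close: fully open they stand 13 mm farther back than shut.
Start: joints at [1.178, 0.353, 1.633, -0, 1.155, -0.002], TCP at [238.079, 577.881, 202.281] pointing down, gripper open.
Joint ranges: [-2.63, 2.63], [-0.92, 2.1], [0.06, 2.66], [-1.3, 4.44], [0, 2.69], [-3.02, 3.02]. Speed limits (rad/s): [2.22, 2.22, 2.79, 3.14, 3.14, 3.14].

## Interface

Orientations are given as [roll, pitch, yaw] about the fixed x, y, z axes, in that order (R = Rz(yaw) Ry(pitch) Rx(roll)).
In Python, from rig import r gives the robot as it stands.
- The arm moves only by the shell command python3 -m inch 'ROWS' [OPENING] [FORCE]. ROWS is JSON, a list that holds one entry, the list of rows, each a list of 6 numbers: the shift along the tool's x, y, z scaled (see below), then the turn, a rotation vector about the tool's x, y, z scaled (see below). In form: [[[tx, ty, tz, wx, wy, wz], ...]]. A call has 1 to 8 rows; each row is the pose to reach, as a shift and turn from the pose commanded when the call began, along the tool's axes at that moment, turning the shorter way round; what a row does not reach only later rows make up. The controller multiplies each number of a shift by 20 cm and each number of a turn by pi rad. A row lasts 1/12 s, in which the tool goes at most 41.7 mm and 7.16 degrees, less where a joint would pass 70% of its speed; a pose out of reach is approached as far as the arm can. A call with a number of a shift or a turn outside -1 to 1 is refused whole. A call with a gripper value outside its range is refused whole. OPENING is the gripper's target within -1 to 1 (fully open at 1, half-way at 0, shut at -1), set as the call begins (- or left out, the last holds). The fingers move at their own pace and stop on an object; FORCE is the grip in N (left out, the last holds). Time passes only in rows, so rows that repeat a pose let the fingers close. It gives the time, the measured TCP pose, the force, the opening and the grip force at its end, in the units of the state.
- r.sense(): the state, without advancing time (a new reading comes with each control period).
- r.grab_frame(name): name is "side" or "top" or "wrist"; returns the picture (384x512x3 uint8, red, green, blue); there is no depth.
- r.camera_info(name): a dict with "K" (3x3 intrinsics, pixels), "rvec" (rotation vector, rad) and "tvec" (3), from world to camera coordinates, as OpenCV has them; the wrist camera has in their place "mount" (4x4, takes a point from camera to tool coordinates, whose origin is the TCP and whose axes are the flange's). Camera axes: x right, y down, z forward; pixel columns grow to the right and rows downward; lengths in mm; the calibration is good to about 2 mm. A picture is of the moment at which its call begins: read the wrist's pose just before it. camera_info takes no time and is no camera call.
- r.sign_off(): hands the job in; it is judged then, once.
The state is a dict: "clock": time; "qpos": joint angles; "qvel": joint speeds; "joint_efforts": joint torques, N m; "eef_pos": TCP position; "tcp_rot": TCP orientation; "contact_force": force on the tool from outside, world axes, zero at the start; "wrist_torque": the same for the moment, N m; "opening": opening from 0.0 (shut) to 1.0 (fully open); "grasp_force": force on a finger pad.
Only numpy, scipy, OpenCV 4.12 (cv2) and the standard library are available. Lean on these libraries where they do the work, as an engineer would, in place of code of your own. Each camera call takes 0.05 s, during which the arm holds its last target. There are 200 camera calls.

## Working session

There is one attempt and no reset: what is moved stays moved. The work goes in short steps, Python scripts to look and compute and a shell command to move; the robot and the scene stay as the last step left them, time stands still between calls to the robot, and variables do not carry over. Pictures are saved under pics/ and viewed, at most 10 in all, crops included, and the job is handed in when it is done.

```bash
mkdir -p pics; ls
python3 - <<'E'
from rig import r
import cv2
for n in("top","side"):
    cv2.imwrite(f"pics/{n}0.png",r.grab_frame(n)[:,:,::-1])
    print(n,r.camera_info(n))
print(r.camera_info("wrist")); print(r.sense())
E
```

```text
pics
top {'K': array([[361.27842296,   0.        , 246.95870855],
       [  0.        , 361.27842296, 189.5420081 ],
       [  0.        ,   0.        ,   1.        ]]), 'rvec': array([ 2.15085177, -2.1493505 ,  0.18546121]), 'tvec': array([-33.35259918, 597.25289458, 986.12384484])}
side {'K': array([[464.95987775,   0.        , 250.17286186],
       [  0.        , 464.95987775, 195.41559428],
       [  0.        ,   0.        ,   1.        ]]), 'rvec': array([ 2.04718016, -0.69439636,  0.39315733]), 'tvec': array([-468.72182393,  281.50564198, 1172.85796278])}
{'K': array([[273.96705654,   0.        , 248.32114811],
       [  0.        , 273.96705654, 191.2748584 ],
       [  0.        ,   0.        ,   1.        ]]), 'mount': array([[-1.53587839e-03, -9.54918901e-01, -2.96862819e-01,
         7.54996027e+01],
       [ 9.99998295e-01, -1.77090431e-03,  5.22780946e-04,
        -3.89991897e-01],
       [-1.02492905e-03, -2.96861510e-01,  9.54919993e-01,
        -1.72941673e+02],
       [ 0.00000000e+00,  0.00000000e+00,  0.00000000e+00,
         1.00000000e+00]])}
{'clock': 0.1, 'qpos': array([ 1.17762135e+00,  3.53602323e-01,  1.63404191e+00, -9.33454115e-06,
        1.15518440e+00, -2.40926732e-03]), 'qvel': array([-7.66016561e-04,  3.56349321e-04, -1.33905594e-03, -7.98186730e-04,
       -9.48177719e-04,  1.98677819e-05]), 'joint_efforts': array([ 3.12409858e-03, -6.06359267e+01, -3.42824650e+01,  2.73165188e-04,
        3.98748482e-03,  9.09454911e-06]), 'eef_pos': array([237.89666912, 577.46808116, 201.62977123]), 'tcp_rot': array([-3.14035665e+00,  5.55737824e-06,  2.75083072e+00]), 'contact_force': array([0.2880397 , 0.19840468, 0.56728231]), 'wrist_torque': array([-0.01705537, -0.00888683,  0.02438422]), 'grasp_force': 0.0, 'opening': 1.0009717722209974}
```

View pics/top0.png

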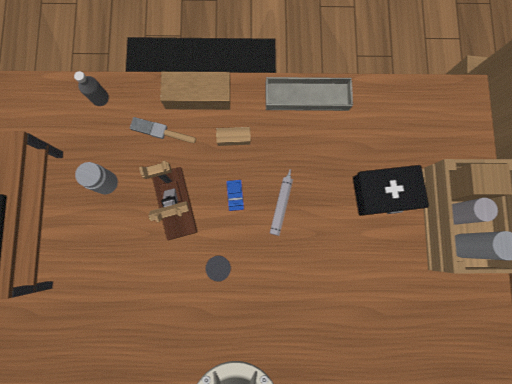

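View pics/side0.png

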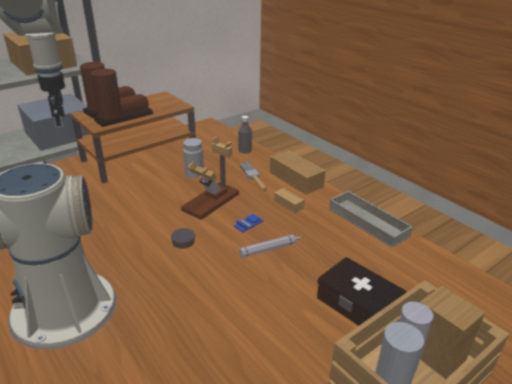

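The top view shows the rest near (172,200), with the pick near (283,203), the buckle at (235,195) and the tin at (218,268). The side view shows the rest at (211,195), head on the robot side and post beyond. I'll enlarge both.

Run:
```python
import cv2
t=cv2.imread("pics/top0.png")[150:250,130:300]
cv2.imwrite("pics/topc.png",cv2.resize(t,None,fx=4.7,fy=4.7,interpolation=cv2.INTER_CUBIC))
t=cv2.imread("pics/side0.png")[130:260,170:310]
cv2.imwrite("pics/sidec.png",cv2.resize(t,None,fx=4.5,fy=4.5,interpolation=cv2.INTER_CUBIC))
```

```text
(no output)
```

View pics/topc.png

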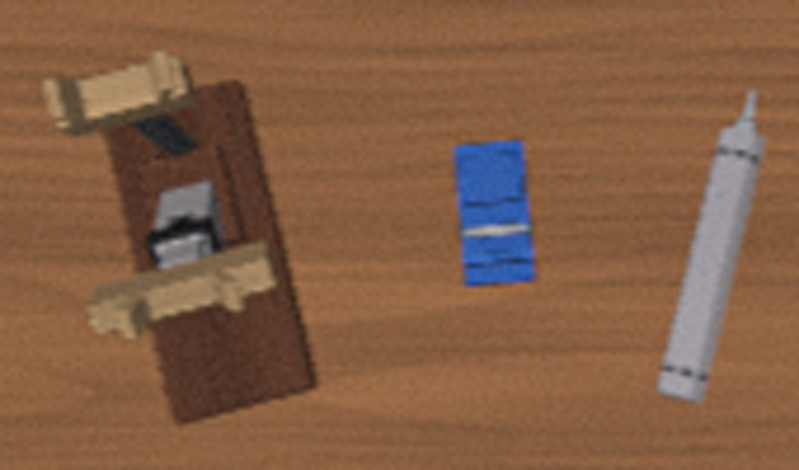

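View pics/sidec.png

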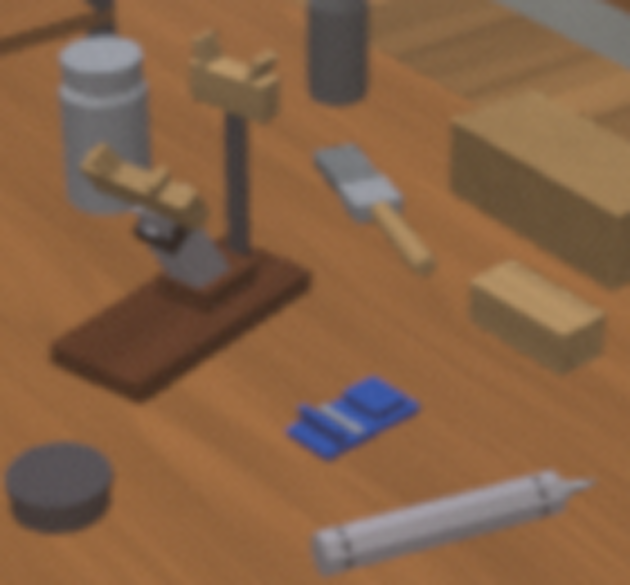

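Crop readings: in the top view, the board corners are near-left (180,422), near-right (315,383) and far-right (242,82). The pick's butt corners are (657,392) and (705,403), its shoulder corners (722,128) and (765,135), and its tip (752,92). The side crop shows board corners at (55,352), (138,388) and (310,275). The leg looks nearly in.

```bash
cat > h.py <<'E'
import numpy as np, cv2
from scipy.optimize import least_squares
from scipy.spatial.transform import Rotation as R
from rig import r
def proj(n,P,st=None):
    c=r.camera_info(n); P=np.asarray(P,float).reshape(-1,3)
    if n!="wrist": rv,tv=c["rvec"],c["tvec"]
    else:
        T=np.eye(4); T[:3,:3]=R.from_euler("xyz",st["tcp_rot"]).as_matrix(); T[:3,3]=st["eef_pos"]
        V=np.linalg.inv(T@c["mount"]); rv=cv2.Rodrigues(V[:3,:3])[0]; tv=V[:3,3]
    return cv2.projectPoints(P,rv,tv,c["K"],None)[0].reshape(-1,2)
def place(p,z,L):
    a=p[2]; M=np.array([[np.cos(a),-np.sin(a)],[np.sin(a),np.cos(a)]])
    L=np.asarray(L,float); return np.c_[L[:,:2]@M.T+p[:2],L[:,2]+z]
def headpt(e): # rest frame
    return np.array([30-(128+e)*.5,0,20+(128+e)*np.cos(np.pi/6)])
def rel(pos,Rm): # target TCP pose -> scaled row from measured pose
    s=r.sense(); R0=R.from_euler("xyz",s["tcp_rot"])
    return np.round(np.r_[R0.inv().apply(np.asarray(pos)-s["eef_pos"])/200,(R0.inv()*R.from_matrix(Rm)).as_rotvec()/np.pi],4)
E
cat > fit.py <<'E'
from h import *
t=lambda a:np.array(a)/4.7+[130,150]-.4
s=lambda a:np.array(a)/4.5+[170,130]-.4
B=[[-100,45,20],[-100,-45,20],[100,-45,20]]
ot=t([[180,422],[315,383],[242,82]]); os=s([[55,352],[138,388],[310,275]])
f=lambda p:np.r_[proj("top",place(p,0,B))-ot,proj("side",place(p,0,B))-os].ravel()
q=least_squares(f,[480,170,.25]); print("rest",q.x,q.fun.round(1).reshape(-1,2))
H=[[-85,14,0],[-85,-14,0],[85,14,0],[85,-14,0],[115,0,0]]
op=t([[657,392],[705,403],[722,128],[765,135],[752,92]])
g=lambda p:(proj("top",place(p,14,H))-op).ravel()
k=least_squares(g,[480,-120,-.2]); print("pick",k.x,k.fun.round(1).reshape(-1,2))
for e in(0,10,20):
    h=headpt(e); u=np.array([-.5,0,.866]); n=np.array([.866,0,.5])
    P=[h+u*15+n*9*a+np.array([0,17*b,0]) for a in(-1,1) for b in(1,-1)]+[h-u*15-n*9+[0,50,0],h-u*15-n*9-[0,50,0]]
    P=place(q.x,0,P)
    print(e,((proj("top",P)+.4-[130,150])*4.7).round().tolist(),((proj("side",P)+.4-[170,130])*4.5).round().tolist())
np.savez("p.npz",rest=q.x,pick=k.x)
E
python3 fit.py
```

```text
rest [5.62048396e+02 1.77650317e+02 2.72377182e-01] [[-0.5  1.1]
 [ 1.3  0.8]
 [-0.1 -0.8]
 [-1.2 -1.6]
 [ 0.8 -0.1]
 [ 1.  -1.1]]
pick [ 5.54489909e+02 -1.33834238e+02 -2.42387148e-01] [[ 0.5 -0.1]
 [-0.3 -0.1]
 [-0.2  0.1]
 [-0.2  0.9]
 [ 0.2 -0.7]]
0 [[162.0, 319.0], [223.0, 303.0], [152.0, 290.0], [213.0, 273.0], [108.0, 313.0], [281.0, 265.0]] [[116.0, 186.0], [152.0, 201.0], [130.0, 167.0], [166.0, 181.0], [98.0, 196.0], [203.0, 239.0]]
10 [[161.0, 327.0], [222.0, 310.0], [150.0, 298.0], [212.0, 281.0], [106.0, 320.0], [282.0, 272.0]] [[111.0, 179.0], [147.0, 193.0], [125.0, 159.0], [161.0, 173.0], [93.0, 188.0], [198.0, 231.0]]
20 [[160.0, 335.0], [222.0, 318.0], [149.0, 305.0], [212.0, 288.0], [104.0, 328.0], [282.0, 279.0]] [[105.0, 171.0], [141.0, 185.0], [119.0, 151.0], [156.0, 165.0], [87.0, 181.0], [193.0, 223.0]]
```

```bash
cat > tgt.py <<'E'
from h import *
p=np.load("p.npz")["rest"]; 
def legframe(p):
    c,s=np.cos(p[2]),np.sin(p[2]); M=np.array([[c,-s,0],[s,c,0],[0,0,1]])
    u=M@[-.5,0,.75**.5]; n=M@[.75**.5,0,.5]
    return u,np.c_[np.cross(n,-u),n,-u]
def headtcp(p,e,off): # TCP to grip at extension e, backed off
    u,Rm=legframe(p); return place(p,0,[headpt(e)])[0]+u*(off-19),Rm
E
python3 - <<'E'
from tgt import *
pos,Rm=headtcp(p,5,90); print(pos,R.from_matrix(Rm).as_euler("xyz"),rel(pos,Rm))
E
```

```text
[492.70274073 158.28075209 196.66918237] [2.61799388 0.         1.84317351] [-1.9763 -1.4526  0.0266 -0.1553 -0.0754  0.2822]
```

```bash
python3 -m inch '[[[-1,-0.73,-0.15,-0.15,-0.075,0.28],[-1,-0.73,-0.15,-0.15,-0.075,0.28],[-1,-0.73,-0.15,-0.15,-0.075,0.28],[-1,-0.73,-0.15,-0.15,-0.075,0.28],[-1,-0.73,-0.15,-0.15,-0.075,0.28],[-1,-0.73,-0.15,-0.15,-0.075,0.28],[-1,-0.73,-0.15,-0.15,-0.075,0.28],[-1,-0.73,-0.15,-0.15,-0.075,0.28]]]' 1 60
python3 - <<'E'
from tgt import *
pos,Rm=headtcp(p,5,90); print(rel(pos,Rm))
E
```

```text
clock: 0.77
eef_pos: [368.6, 363.6, 232.4]
tcp_rot: [2.671, 0.025, 1.915]
contact_force: [-0.5, 0.6, -0.2]
opening: 0.999
grasp_force: 0.0
[-1.171   0.1182  0.293  -0.0167 -0.004   0.0238]
```

```bash
python3 -m inch '[[[-1,0.1,0.2,-0.012,-0.004,0.02],[-1,0.1,0.2,-0.012,-0.004,0.02],[-1,0.1,0.2,-0.012,-0.004,0.02],[-1,0.1,0.2,-0.012,-0.004,0.02],[-1,0.1,0.2,-0.012,-0.004,0.02],[-1,0.1,0.2,-0.012,-0.004,0.02],[-1,0.1,0.2,-0.012,-0.004,0.02]]]'
python3 - <<'E'
from tgt import *
pos,Rm=headtcp(p,5,90); print(rel(pos,Rm))
s=r.sense(); cv2.imwrite("pics/w1.png",cv2.resize(r.grab_frame("wrist")[:,:,::-1],(768,576)))
np.savez("s1.npz",eef_pos=s["eef_pos"],tcp_rot=s["tcp_rot"])
E
```

```text
clock: 1.35
eef_pos: [471.0, 187.6, 210.2]
tcp_rot: [2.637, 0.008, 1.856]
contact_force: [0.1, -0.7, 0.5]
opening: 0.994
grasp_force: 0.0
[-0.1704  0.0215  0.0908 -0.0059  0.0003  0.0048]
```

View pics/w1.png

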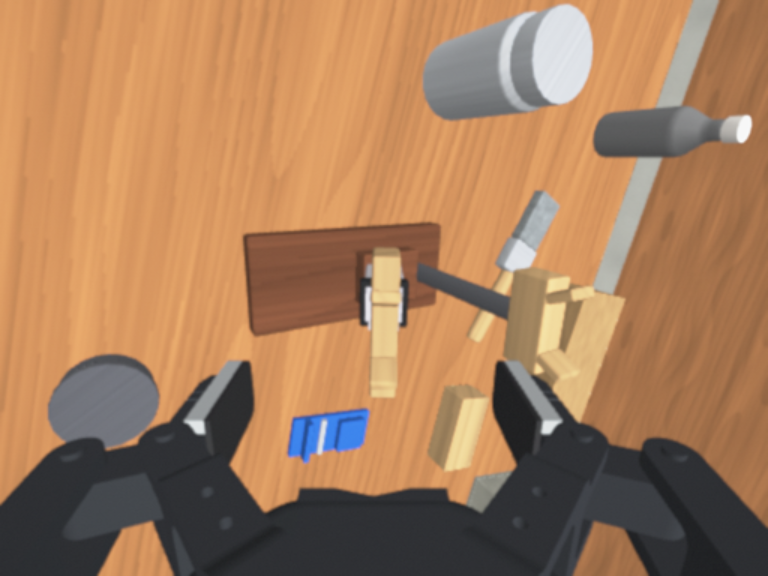

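The wrist view shows the head centred at about (385,320), with its −y prong edge at (371..397,396). The board corners are at (246,236), (438,224) and (256,333).

```bash
cat > fit2.py <<'E'
from tgt import *
s=np.load("s1.npz")
t=lambda a:np.array(a)/4.7+[130,150]-.4
sd=lambda a:np.array(a)/4.5+[170,130]-.4
B=[[-100,45,20],[-100,-45,20],[100,-45,20]]
ot=t([[180,422],[315,383],[242,82]]); os=sd([[55,352],[138,388],[310,275]])
W=[[-100,45,20],[100,45,20],[-100,-45,20]]; ow=np.array([[246,236],[438,224],[254,333]])/1.5-.3
u=np.array([-.5,0,.75**.5]); n=np.array([.75**.5,0,.5])
hd=lambda e:[headpt(e)+33*u-n*9-[0,50,0],headpt(e)+33*u+n*9-[0,50,0]]
oh=np.array([[371,396],[397,396]])/1.5-.3
f=lambda p:np.r_[proj("top",place(p,0,B))-ot,proj("side",place(p,0,B))-os,proj("wrist",place(p,0,W),s)-ow,proj("wrist",place(p,0,hd(p[3])),s)-oh].ravel()
q=least_squares(f,[562,178,.27,5],loss="soft_l1"); print(q.x,q.fun.round(1).reshape(-1,2).tolist())
for e in(0,10,20): print(e,(proj("wrist",place(q.x,0,hd(e)),s)*1.5).round().tolist())
np.save("rest.npy",q.x)
pos,Rm=headtcp(q.x,5,60); print(rel(pos,Rm)); pos,Rm=headtcp(q.x,5,0); print(rel(pos,Rm))
E
python3 fit2.py
```

```text
[ 5.64008767e+02  1.80513253e+02  2.66108620e-01 -1.51331932e+01] [[-1.7, 0.4], [0.2, 0.3], [-0.8, -1.4], [-1.3, -2.3], [0.7, -0.7], [1.1, -1.6], [0.6, 0.2], [2.4, -0.6], [0.1, 3.0], [-1.4, -0.2], [-1.5, 0.2]]
0 [[368.0, 408.0], [395.0, 408.0]]
10 [[367.0, 417.0], [396.0, 418.0]]
20 [[367.0, 427.0], [396.0, 427.0]]
[-0.166   0.0355  0.2479 -0.0058 -0.0011  0.0071]
[-0.1671  0.041   0.5478 -0.0058 -0.0011  0.0071]
```

```bash
python3 -m inch '[[[-0.16,0.035,0.2,-0.005,-0.001,0.007],[-0.16,0.035,0.2,-0.005,-0.001,0.007],[-0.16,0.035,0.2,-0.005,-0.001,0.007],[-0.16,0.035,0.2,-0.005,-0.001,0.007]]]'
python3 - <<'E'
from tgt import *
s=r.sense(); q=np.load("rest.npy"); im=r.grab_frame("wrist")[:,:,::-1]
cv2.imwrite("pics/w2.png",cv2.resize(im[130:300,160:340],None,fx=3.3,fy=3.3,interpolation=cv2.INTER_CUBIC))
np.savez("s2.npz",eef_pos=s["eef_pos"],tcp_rot=s["tcp_rot"])
pos,Rm=headtcp(q,5,0); print(rel(pos,Rm))
u=np.array([-.5,0,.75**.5]); n=np.array([.75**.5,0,.5])
for e in(0,10):
  P=[headpt(e)+15*u+a*n*9+[0,b*17,0] for b in(1,-1) for a in(-1,1)]
  print(((proj("wrist",place(q,0,P),s)-[160,130])*3.3).round().tolist())
E
```

```text
clock: 1.73
eef_pos: [503.2, 168.0, 178.8]
tcp_rot: [2.622, -0.0, 1.842]
contact_force: [-0.6, 0.5, 0.4]
opening: 1.001
grasp_force: 0.0
[-0.0212 -0.0005  0.3497 -0.0008 -0.0009  0.0016]
[[254.0, 186.0], [327.0, 187.0], [255.0, 314.0], [325.0, 314.0]]
[[252.0, 198.0], [328.0, 199.0], [253.0, 330.0], [326.0, 331.0]]
```

View pics/w2.png

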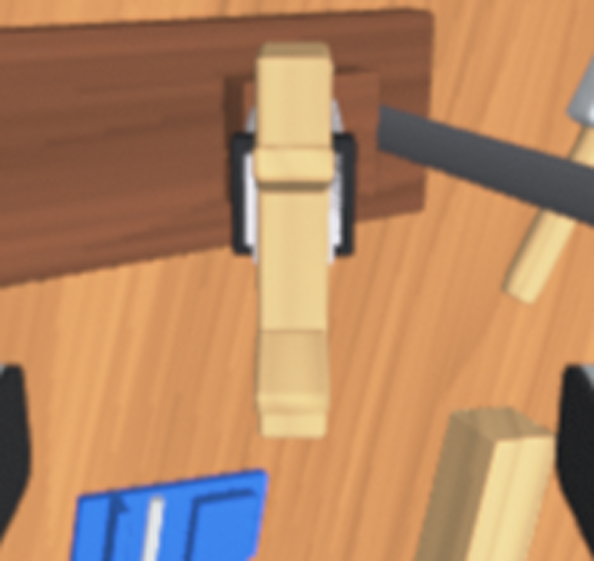

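The notch floor spans rows ~188 to 330 and columns 258 to 328. That is centred within 1 mm in the closing direction and about 3 mm towards −y.

```bash
python3 -m inch '[[[-0.02,0,0.05,0,0,0.001],[-0.03,0.003,0.11,0,0,0.001],[-0.035,0.003,0.18,0,0,0.001],[-0.035,0.003,0.25,0,0,0.001],[-0.035,0.003,0.31,0,0,0.001],[-0.035,0.003,0.335,0,0,0.001],[-0.035,0.003,0.335,0,0,0.001]]]' 1 80
python3 - <<'E'
from tgt import *
q=np.load("rest.npy")
pos,Rm=headtcp(q,5,0); print(rel(pos,Rm))
E
python3 -m inch '[[[0,0,0,0,0,0],[0,0,0,0,0,0],[0,0,0,0,0,0],[0,0,0,0,0,0],[0,0,0,0,0,0],[0,0,0,0,0,0],[0,0,0,0,0,0],[0,0,0,0,0,0]]]' -1 80
python3 - <<'E'
from rig import r
import cv2
im=r.grab_frame("wrist")[:,:,::-1]
cv2.imwrite("pics/w3.png",im)
E
```

```text
clock: 2.37
eef_pos: [538.2, 170.3, 121.3]
tcp_rot: [2.621, -0.001, 1.84]
contact_force: [0.3, -0.1, 0.9]
opening: 1.002
grasp_force: 0.0
[ 0.0156 -0.004   0.0127 -0.0008 -0.0009  0.0007]
clock: 3.03
eef_pos: [537.3, 168.6, 121.0]
tcp_rot: [2.622, -0.001, 1.838]
contact_force: [-6.4, -0.2, 3.5]
opening: 0.147
grasp_force: 78.3
```

View pics/w3.png

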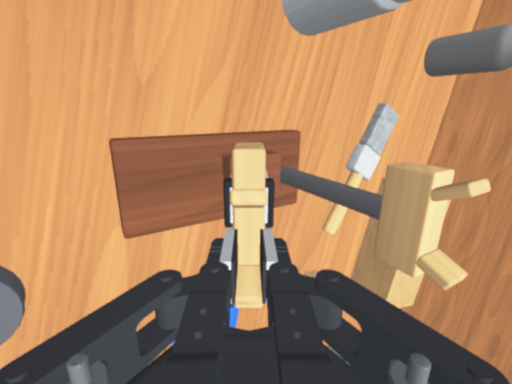

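The fingers grip the middle of the head, with both pads on the flat faces (paddle at about (248,230)). Now I'll pull.

```bash
python3 -m inch '[[[0,0,-0.02,0,0,0],[0,0,-0.05,0,0,0],[0,0,-0.08,0,0,0],[0,0,-0.11,0,0,0],[0,0,-0.14,0,0,0],[0,0,-0.14,0,0,0]]]'
python3 -m inch '[[[0,0,-0.02,0,0,0],[0,0,-0.04,0,0,0],[0,0,-0.04,0,0,0]]]'
python3 -m inch '[[[0,0,-0.01,0,0,0],[0,0,-0.02,0,0,0],[0,0,-0.02,0,0,0]]]'
python3 -m inch '[[[0,0,-0.01,0,0,0],[0,0,-0.02,0,0,0],[0,0,-0.02,0,0,0]]]'
python3 -m inch '[[[0,0,-0.01,0,0,0],[0,0,-0.02,0,0,0],[0,0,-0.02,0,0,0]]]'
```

```text
clock: 3.58
eef_pos: [523.6, 164.8, 146.0]
tcp_rot: [2.622, -0.001, 1.838]
contact_force: [-11.0, 0.4, 2.0]
opening: 0.142
grasp_force: 82.0
clock: 3.83
eef_pos: [519.9, 163.8, 152.6]
tcp_rot: [2.622, -0.001, 1.838]
contact_force: [-10.0, -0.5, -1.9]
opening: 0.144
grasp_force: 81.7
clock: 4.08
eef_pos: [518.2, 163.3, 155.7]
tcp_rot: [2.622, -0.001, 1.838]
contact_force: [-9.1, 0.0, -6.9]
opening: 0.143
grasp_force: 80.8
clock: 4.33
eef_pos: [516.4, 162.8, 159.2]
tcp_rot: [2.622, -0.001, 1.838]
contact_force: [-9.2, 0.2, -8.1]
opening: 0.141
grasp_force: 80.8
clock: 4.58
eef_pos: [514.4, 162.3, 162.7]
tcp_rot: [2.622, -0.001, 1.838]
contact_force: [-9.6, 0.7, -6.9]
opening: 0.139
grasp_force: 81.4
```

```bash
python3 -m inch '[[[0,0,-0.01,0,0,0],[0,0,-0.01,0,0,0],[0,0,-0.01,0,0,0]]]'
python3 -m inch '[[[0,0,-0.01,0,0,0],[0,0,-0.01,0,0,0],[0,0,-0.01,0,0,0]]]'
python3 -m inch '[[[0,0,-0.01,0,0,0],[0,0,-0.01,0,0,0],[0,0,-0.01,0,0,0]]]'
```

```text
clock: 4.83
eef_pos: [513.6, 162.0, 164.2]
tcp_rot: [2.622, -0.001, 1.838]
contact_force: [-6.3, 0.5, -11.9]
opening: 0.137
grasp_force: 79.8
clock: 5.08
eef_pos: [517.3, 163.2, 169.8]
tcp_rot: [2.612, -0.002, 1.839]
contact_force: [-0.3, -0.5, 1.0]
opening: -0.002
grasp_force: 0.0
clock: 5.33
eef_pos: [513.9, 162.2, 169.8]
tcp_rot: [2.617, -0.001, 1.838]
contact_force: [0.3, 0.6, 0.3]
opening: -0.002
grasp_force: 0.0
```

```bash
python3 -m inch '[[[0,0,-0.1,0,0,0],[0,0,-0.25,0,0,0],[0,0,-0.25,0,0,0],[0,0,-0.25,0,0,0]]]' 1 80
python3 - <<'E'
from tgt import *
s=r.sense(); q=np.load("rest.npy"); im=r.grab_frame("wrist")[:,:,::-1]
a=cv2.resize(im[130:310,160:340],None,fx=2.7,fy=2.7,interpolation=cv2.INTER_CUBIC)
b=cv2.resize(r.grab_frame("side")[135:208,180:235,::-1],None,fx=5.5,fy=6.65,interpolation=cv2.INTER_CUBIC)
b=cv2.resize(b,(300,486))
cv2.imwrite("pics/w4.png",np.hstack([a,b]))
np.savez("s4.npz",eef_pos=s["eef_pos"],tcp_rot=s["tcp_rot"]); print(s["eef_pos"])
u=np.array([-.5,0,.75**.5]); n=np.array([.75**.5,0,.5])
for e in(0,10,20,30,40,50):
  P=[headpt(e)+15*u+a*n*9+[0,b*17,0] for b in(1,-1) for a in(-1,1)]
  print(e,((proj("wrist",place(q,0,P),s)-[160,130])*2.7).round().tolist(),((proj("side",place(q,0,P))-[180,135])*[300/55,486/73]+[486,0]).round().tolist())
E
```

```text
clock: 5.67
eef_pos: [489.7, 155.5, 213.9]
tcp_rot: [2.615, -0.001, 1.838]
contact_force: [0.6, 0.3, -0.2]
opening: 0.567
grasp_force: 0.0
[489.73227045 155.53552554 213.92390713]
0 [[200.0, 98.0], [252.0, 98.0], [202.0, 191.0], [252.0, 191.0]] [[570.0, 236.0], [587.0, 207.0], [613.0, 258.0], [630.0, 228.0]]
10 [[199.0, 105.0], [253.0, 104.0], [201.0, 200.0], [253.0, 200.0]] [[563.0, 224.0], [581.0, 195.0], [607.0, 246.0], [624.0, 217.0]]
20 [[198.0, 111.0], [254.0, 111.0], [199.0, 211.0], [253.0, 211.0]] [[556.0, 212.0], [574.0, 183.0], [600.0, 234.0], [618.0, 205.0]]
30 [[196.0, 119.0], [254.0, 119.0], [198.0, 222.0], [254.0, 222.0]] [[550.0, 200.0], [567.0, 171.0], [593.0, 222.0], [611.0, 192.0]]
40 [[194.0, 127.0], [255.0, 126.0], [196.0, 234.0], [255.0, 233.0]] [[543.0, 188.0], [560.0, 159.0], [587.0, 210.0], [605.0, 180.0]]
50 [[192.0, 135.0], [256.0, 135.0], [195.0, 247.0], [255.0, 246.0]] [[536.0, 176.0], [554.0, 147.0], [580.0, 197.0], [598.0, 168.0]]
```

View pics/w4.png

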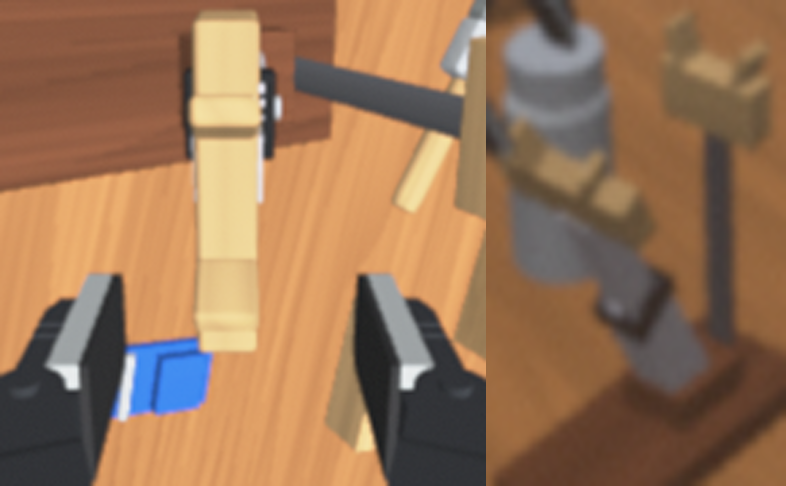

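The head now stands out at about e ≈ 50: the notch floor is at row 260 in the wrist crop, and at (545–605, 155–195) in the side crop. A light stub that wasn't there before sticks out at (278,105) on the sleeve's far face, which should be the button. I'll regrasp and tug to check the lock.

Run:
```python
from tgt import *
s=np.load("s4.npz"); q=np.load("rest.npy"); pos,Rm=headtcp(q,51,0); print(rel(pos,Rm))
u=np.array([-.5,0,.75**.5]); n=np.array([.75**.5,0,.5])
for k in (95,85,75,65,55):
  P=[np.array([30,0,20])+k*u+d*n for d in(16,22)]
  print(k,((proj("wrist",place(q,0,P),s)-[160,130])*2.7).round().tolist())
```

```text
[ 2.260e-02 -7.500e-03  3.032e-01 -2.000e-04 -6.000e-04  2.000e-04]
95 [[267.0, 114.0], [281.0, 114.0]]
85 [[266.0, 109.0], [280.0, 109.0]]
75 [[265.0, 104.0], [278.0, 104.0]]
65 [[264.0, 99.0], [277.0, 99.0]]
55 [[263.0, 95.0], [276.0, 95.0]]
```

```bash
python3 -m inch '[[[0.005,-0.003,0.08,0,0,0],[0.005,-0.003,0.16,0,0,0],[0.005,-0.003,0.23,0,0,0],[0.005,-0.003,0.285,0,0,0],[0.005,-0.003,0.285,0,0,0]]]' 1
python3 -m inch '[[[0,0,0,0,0,0],[0,0,0,0,0,0],[0,0,0,0,0,0],[0,0,0,0,0,0],[0,0,0,0,0,0],[0,0,0,0,0,0],[0,0,0,0,0,0]]]' -1 90
python3 -m inch '[[[0,0,-0.01,0,0,0],[0,0,-0.015,0,0,0],[0,0,-0.015,0,0,0]]]'
python3 -m inch '[[[0,0,-0.01,0,0,0],[0,0,-0.015,0,0,0],[0,0,-0.015,0,0,0]]]'
```

```text
clock: 6.18
eef_pos: [514.8, 163.4, 158.9]
tcp_rot: [2.624, -0.001, 1.838]
contact_force: [-0.8, 0.6, 0.0]
opening: 0.997
grasp_force: 0.0
clock: 6.77
eef_pos: [514.5, 163.3, 161.8]
tcp_rot: [2.621, -0.001, 1.838]
contact_force: [-5.1, -1.0, 1.2]
opening: 0.156
grasp_force: 88.1
clock: 7.02
eef_pos: [513.5, 163.1, 163.3]
tcp_rot: [2.622, -0.001, 1.838]
contact_force: [14.9, 4.9, -24.3]
opening: 0.149
grasp_force: 90.1
clock: 7.27
eef_pos: [512.6, 162.9, 164.6]
tcp_rot: [2.622, -0.001, 1.839]
contact_force: [37.8, 11.5, -56.8]
opening: 0.144
grasp_force: 89.5
```

The lock is confirmed: a 3 mm tug gives about 70 N and the leg doesn't move. Next I relax, release and retreat.

```bash
python3 -m inch '[[[0,0,0.02,0,0,0],[0,0,0.025,0,0,0],[0,0,0.025,0,0,0]]]'
python3 -m inch '[[[0,0,0,0,0,0],[0,0,0,0,0,0],[0,0,0,0,0,0],[0,0,0,0,0,0],[0,0,0,0,0,0]]]' 1
python3 -m inch '[[[0,0,-0.1,0,0,0],[0,0,-0.25,0,0,0],[0,0,-0.42,0,0,0],[0,0,-0.5,0,0,0],[0,0,-0.5,0,0,0]]]'
cat > pk.py <<'E'
from tgt import *
k=np.load("p.npz")["pick"]
def down(x,y,z,a): # tool y at angle a, pointing down
    yy=np.array([np.cos(a),np.sin(a),0]); zz=np.array([0,0,-1.]); return [x,y,z],np.c_[np.cross(yy,zz),yy,zz]
E
python3 - <<'E'
from pk import *
print(rel(*down(k[0]-30,k[1],180,k[2]+np.pi/2)))
E
```

```text
clock: 7.52
eef_pos: [514.2, 163.3, 162.1]
tcp_rot: [2.622, -0.001, 1.838]
contact_force: [0.1, 1.3, -7.3]
opening: 0.141
grasp_force: 106.5
clock: 7.93
eef_pos: [515.3, 163.6, 163.6]
tcp_rot: [2.618, -0.001, 1.838]
contact_force: [-0.7, 0.1, 0.5]
opening: 0.844
grasp_force: 0.0
clock: 8.35
eef_pos: [467.5, 150.5, 253.7]
tcp_rot: [2.613, -0.002, 1.839]
contact_force: [1.8, -0.4, 0.6]
opening: 0.997
grasp_force: 0.0
[-1.4471 -0.272   0.2649  0.1522  0.0886 -0.3296]
```

```bash
python3 -m inch '[[[-1,-0.19,0.15,0.15,0.088,-0.33],[-1,-0.19,0.15,0.15,0.088,-0.33],[-1,-0.19,0.15,0.15,0.088,-0.33],[-1,-0.19,0.15,0.15,0.088,-0.33],[-1,-0.19,0.15,0.15,0.088,-0.33],[-1,-0.19,0.15,0.15,0.088,-0.33],[-1,-0.19,0.15,0.15,0.088,-0.33],[-1,-0.19,0.15,0.15,0.088,-0.33]]]'
python3 - <<'E'
from pk import *
print(rel(*down(k[0]-10,k[1],150,k[2]+np.pi/2)))
E
```

```text
clock: 9.02
eef_pos: [503.0, -54.1, 202.2]
tcp_rot: [2.962, 0.07, 2.502]
contact_force: [0.3, 0.3, -0.5]
opening: 1.0
grasp_force: 0.0
[-0.3851 -0.2445  0.2489  0.0521  0.0333 -0.1241]
```

```bash
python3 -m inch '[[[-0.38,-0.24,0.24,0.05,0.032,-0.12],[-0.38,-0.24,0.24,0.05,0.032,-0.12],[-0.38,-0.24,0.24,0.05,0.032,-0.12],[-0.38,-0.24,0.24,0.05,0.032,-0.12],[-0.38,-0.24,0.24,0.05,0.032,-0.12],[-0.38,-0.24,0.24,0.05,0.032,-0.12]]]'
python3 - <<'E'
from pk import *
s=r.sense(); cv2.imwrite("pics/w5.png",cv2.resize(r.grab_frame("wrist")[:,:,::-1],(768,576)))
np.savez("s5.npz",eef_pos=s["eef_pos"],tcp_rot=s["tcp_rot"])
print(rel(*down(k[0],k[1],5,k[2]+np.pi/2)))
H=[[-85,14,0],[-85,-14,0],[85,14,0],[85,-14,0],[115,0,0]]
print((proj("wrist",place(k,14,H),s)*1.5).round())
E
```

```text
clock: 9.52
eef_pos: [542.9, -124.9, 153.2]
tcp_rot: [3.13, 0.005, 2.885]
contact_force: [-1.3, 0.1, -0.3]
opening: 1.0
grasp_force: 0.0
[-0.0635 -0.0368  0.7437  0.0035  0.002  -0.0045]
[[380. 164.]
 [342. 164.]
 [382. 372.]
 [349. 373.]
 [366. 403.]]
```

View pics/w5.png

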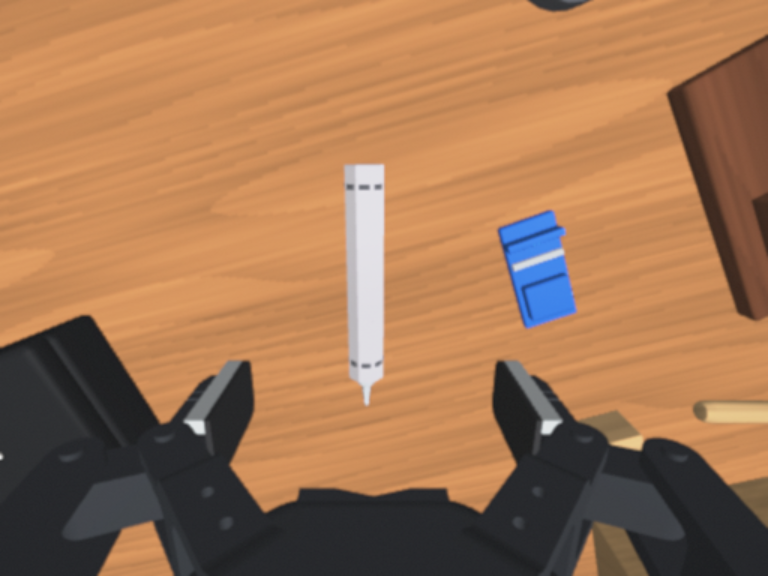

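The wrist view puts the pick's butt at (345–384,164) and its tip at (366,404), within 2 mm of the prediction. I'll descend.

```bash
python3 -m inch '[[[-0.055,-0.028,0.18,0.003,0.002,-0.004],[-0.055,-0.028,0.36,0.003,0.002,-0.004],[-0.055,-0.028,0.5,0.003,0.002,-0.004],[-0.055,-0.028,0.6,0.003,0.002,-0.004],[-0.055,-0.028,0.6,0.003,0.002,-0.004]]]'
python3 - <<'E'
from pk import *
print(rel(*down(k[0],k[1]+1.5,5,k[2]+np.pi/2)), r.sense()["tcp_rot"])
E
```

```text
clock: 9.98
eef_pos: [550.3, -131.7, 31.0]
tcp_rot: [3.14, -0.005, 2.898]
contact_force: [-0.7, -0.2, -0.2]
opening: 1.003
grasp_force: 0.0
[-0.0217  0.0017  0.1301  0.0004 -0.0016 -0.0004] [ 3.14032456 -0.00506802  2.89780105]
```

```bash
python3 -m inch '[[[-0.02,0.002,0.06,0,-0.0016,0],[-0.02,0.002,0.11,0,-0.0016,0],[-0.02,0.002,0.125,0,-0.0016,0],[-0.02,0.002,0.125,0,-0.0016,0]]]'
python3 -m inch '[[[0,0,0,0,0,0],[0,0,0,0,0,0],[0,0,0,0,0,0],[0,0,0,0,0,0],[0,0,0,0,0,0],[0,0,0,0,0,0],[0,0,0,0,0,0]]]' -1 70
```

```text
clock: 10.32
eef_pos: [557.3, -133.4, 9.3]
tcp_rot: [3.141, 0.005, 2.899]
contact_force: [-0.3, -0.2, 0.0]
opening: 1.0
grasp_force: 0.0
clock: 10.9
eef_pos: [557.6, -133.6, 9.0]
tcp_rot: [3.141, 0.005, 2.899]
contact_force: [0.1, 0.1, 0.2]
opening: 0.013
grasp_force: 0.0
```

Run:
```python
from pk import *
s=r.sense(); print(s["eef_pos"],s["opening"],s["grasp_force"])
for n in("top","wrist"):
    im=r.grab_frame(n); cv2.imwrite(f"pics/{n}6.png",im[:,:,::-1])
    h=cv2.cvtColor(im,cv2.COLOR_RGB2HSV); m=((h[...,1]<50)&(h[...,2]>120)).astype(np.uint8)
    N,l,st,c=cv2.connectedComponentsWithStats(m)
    print(n,[(st[i].tolist(),c[i].round().tolist()) for i in range(1,N) if st[i,4]>80])
H=[[-85,0,0],[85,0,0],[0,0,0]]
print(proj("top",place(k,14,H)).round(1),proj("wrist",place(k,14,H),s).round(1),proj("wrist",s["eef_pos"],s))
```

```text
[ 557.64602797 -133.58227696    8.95382724] 0.012520264132884458 0.0
top [([266, 79, 86, 27, 1712], [307.0, 94.0]), ([150, 122, 16, 16, 168], [158.0, 129.0]), ([256, 155, 75, 107, 3366], [293.0, 194.0]), ([75, 162, 26, 24, 478], [87.0, 174.0]), ([314, 167, 35, 97, 1069], [339.0, 217.0]), ([385, 180, 19, 18, 184], [394.0, 189.0]), ([474, 198, 24, 24, 446], [485.0, 209.0]), ([248, 230, 93, 148, 6460], [285.0, 301.0]), ([493, 231, 19, 29, 460], [503.0, 245.0]), ([228, 332, 20, 34, 83], [240.0, 351.0]), ([36, 347, 122, 37, 1949], [84.0, 373.0])]
wrist [([225, 82, 51, 188, 7722], [249.0, 164.0]), ([423, 190, 67, 27, 556], [457.0, 203.0]), ([242, 303, 13, 28, 269], [248.0, 317.0]), ([81, 361, 16, 23, 260], [89.0, 372.0]), ([405, 363, 12, 21, 174], [410.0, 373.0])]
[[274.6 234. ]
 [287.6 178.1]
 [281.2 205.7]] [[247.   83.2]
 [247.7 323.9]
 [247.4 220.6]] [[248.87082041 221.62352139]]
```

Run:
```python
import cv2,numpy as np
w=cv2.imread("pics/wrist6.png")[60:384,130:370]; t=cv2.imread("pics/top6.png")[140:260,210:330]
cv2.imwrite("pics/v6.png",np.hstack([cv2.resize(w,(420,567),interpolation=cv2.INTER_CUBIC),cv2.copyMakeBorder(cv2.resize(t,(375,375),interpolation=cv2.INTER_CUBIC),0,192,0,0,0)]))
```

```text
(no output)
```

View pics/v6.png

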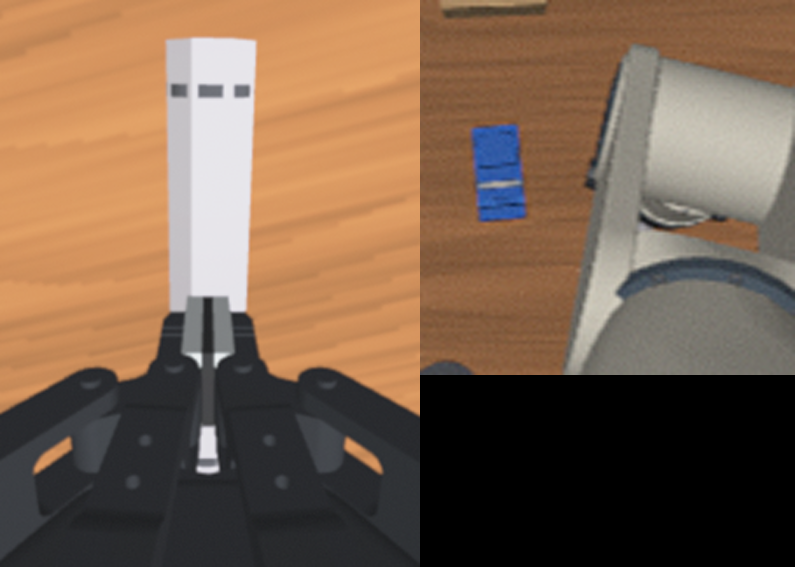

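The picture shows the pads shut above the pick, with the shaft running under them at (208,300). The open pads stand farther back than I allowed for, so they rode over its top. I'll lift, open and go lower.

```bash
python3 -m inch '[[[0,0,-0.12,0,0,0],[0,0,-0.12,0,0,0],[0,0,-0.12,0,0,0]]]' - 70
python3 -m inch '[[[0,0,0,0,0,0],[0,0,0,0,0,0],[0,0,0,0,0,0],[0,0,0,0,0,0],[0,0,0,0,0,0],[0,0,0,0,0,0]]]' 1
python3 - <<'E'
from pk import *
s=r.sense(); im=r.grab_frame("wrist")
h=cv2.cvtColor(im,cv2.COLOR_RGB2HSV); m=((h[...,1]<50)&(h[...,2]>120)).astype(np.uint8)
N,l,st,c=cv2.connectedComponentsWithStats(m); i=1+st[1:,4].argmax()
print(st[i],c[i],cv2.minAreaRect(np.argwhere(l==i)[:,::-1].astype(np.float32)))
H=[[-85,14,0],[-85,-14,0],[85,14,0],[85,-14,0]]
print(proj("wrist",place(k,14,H),s).round(1).tolist(),rel(*down(k[0],k[1]+1.5,1,k[2]+np.pi/2)))
E
```

```text
clock: 11.25
eef_pos: [558.4, -133.8, 33.8]
tcp_rot: [3.141, 0.007, 2.899]
contact_force: [-0.7, -0.5, -0.4]
opening: 0.003
grasp_force: 0.0
clock: 11.75
eef_pos: [557.3, -133.5, 32.6]
tcp_rot: [3.141, 0.005, 2.899]
contact_force: [-0.3, -0.3, 0.1]
opening: 0.846
grasp_force: 0.0
[ 228   85   45  246 8924] [248.82025997 196.25549081] ((250.0, 207.5), (245.0, 44.0), 90.0)
[[268.6, 86.4], [225.7, 86.5], [264.4, 302.7], [231.0, 302.8]] [0.0162 0.0022 0.1583 0.0002 0.0015 0.    ]
```

```bash
python3 -m inch '[[[0.014,0.006,0.06,0,0.0015,0],[0.014,0.006,0.12,0,0.0015,0],[0.014,0.006,0.155,0,0.0015,0],[0.014,0.006,0.155,0,0.0015,0]]]'
python3 -m inch '[[[0,0,0,0,0,0],[0,0,0,0,0,0],[0,0,0,0,0,0],[0,0,0,0,0,0],[0,0,0,0,0,0],[0,0,0,0,0,0],[0,0,0,0,0,0]]]' -1 60
```

```text
clock: 12.13
eef_pos: [553.4, -131.3, -0.6]
tcp_rot: [3.141, -0.003, 2.899]
contact_force: [-0.5, -0.8, 1.2]
opening: 1.001
grasp_force: 0.0
clock: 12.72
eef_pos: [555.3, -131.8, 2.1]
tcp_rot: [3.141, 0.001, 2.899]
contact_force: [0.0, -0.9, -0.2]
opening: 0.007
grasp_force: 0.0
```

Still shut on nothing. The head slip-off also happened with the TCP about 26 mm below the notch floor, so the pad tips are really about 26 mm behind the nominal TCP. I'll go lower in small steps and watch the force.

```bash
python3 -m inch '[[[0,0,-0.08,0,0,0],[0,0,-0.1,0,0,0],[0,0,-0.1,0,0,0]]]'
python3 -m inch '[[[0,0,0,0,0,0],[0,0,0,0,0,0],[0,0,0,0,0,0],[0,0,0,0,0,0],[0,0,0,0,0,0],[0,0,0,0,0,0],[0,0,0,0,0,0]]]' 1
python3 - <<'E'
from pk import *
s=r.sense(); im=r.grab_frame("wrist")
h=cv2.cvtColor(im,cv2.COLOR_RGB2HSV); m=((h[...,1]<50)&(h[...,2]>120)).astype(np.uint8)
N,l,st,c=cv2.connectedComponentsWithStats(m); i=1+st[1:,4].argmax()
print(st[i],c[i]); cv2.imwrite("pics/w7.png",im[:,:,::-1])
H=[[-85,14,0],[-85,-14,0],[85,14,0],[85,-14,0]]
print(proj("wrist",place(k,14,H),s).round(1).tolist(),rel(*down(k[0],k[1]+1.5,-18,k[2]+np.pi/2)))
E
python3 -m inch '[[[0,0,0.06,0,0,0],[0,0,0.1,0,0,0],[0,0,0.12,0,0,0],[0,0,0.12,0,0,0]]]'
python3 -m inch '[[[0,0,0.02,0,0,0],[0,0,0.04,0,0,0],[0,0,0.04,0,0,0]]]'
```

```text
clock: 12.97
eef_pos: [556.3, -132.1, 23.1]
tcp_rot: [3.141, 0.003, 2.899]
contact_force: [0.5, 0.4, 0.2]
opening: 0.006
grasp_force: 0.0
clock: 13.55
eef_pos: [555.1, -131.8, 21.7]
tcp_rot: [3.141, 0.0, 2.899]
contact_force: [0.9, -0.0, -0.1]
opening: 0.979
grasp_force: 0.0
[ 225   89   47  242 9666] [247.05659011 203.20908339]
[[267.8, 89.9], [222.6, 89.9], [263.6, 315.1], [228.8, 315.2]] [ 0.0026 -0.0036  0.1988  0.0002  0.      0.    ]
clock: 13.93
eef_pos: [554.0, -131.4, -3.8]
tcp_rot: [3.141, -0.002, 2.899]
contact_force: [-0.6, 0.1, 0.1]
opening: 1.0
grasp_force: 0.0
clock: 14.18
eef_pos: [554.8, -131.7, -10.8]
tcp_rot: [3.141, -0.001, 2.899]
contact_force: [-1.4, 0.3, 0.7]
opening: 1.0
grasp_force: 0.0
```

```bash
python3 -m inch '[[[0,0,0.02,0,0,0],[0,0,0.025,0,0,0],[0,0,0.025,0,0,0]]]'
python3 -m inch '[[[0,0,0,0,0,0],[0,0,0,0,0,0],[0,0,0,0,0,0],[0,0,0,0,0,0],[0,0,0,0,0,0],[0,0,0,0,0,0]]]' -0.3 30
```

```text
clock: 14.43
eef_pos: [555.0, -131.7, -15.4]
tcp_rot: [3.141, -0.0, 2.899]
contact_force: [-0.2, -0.3, 0.3]
opening: 1.001
grasp_force: 0.0
clock: 14.93
eef_pos: [555.2, -131.9, -15.0]
tcp_rot: [3.141, 0.0, 2.899]
contact_force: [-0.8, -1.2, 1.0]
opening: 0.348
grasp_force: 0.7
```

```bash
python3 -m inch '[[[0,0,0,0,0,0],[0,0,0,0,0,0],[0,0,0.02,0,0,0],[0,0,0.02,0,0,0]]]' 0 60
python3 -m inch '[[[0,0,0.01,0,0,0],[0,0,0.02,0,0,0],[0,0,0.02,0,0,0]]]'
```

```text
clock: 15.27
eef_pos: [554.9, -131.6, -19.7]
tcp_rot: [3.141, -0.0, 2.899]
contact_force: [-0.1, 0.1, -0.2]
opening: 0.495
grasp_force: 0.0
clock: 15.52
eef_pos: [554.9, -131.7, -23.6]
tcp_rot: [3.141, -0.0, 2.899]
contact_force: [0.1, -0.5, 0.2]
opening: 0.501
grasp_force: 0.0
```

```bash
python3 -m inch '[[[0,0,0,0,0,0],[0,0,0,0,0,0],[0,0,0,0,0,0],[0,0,0,0,0,0],[0,0,0,0,0,0]]]' -1 60
```

```text
clock: 15.93
eef_pos: [555.3, -131.8, -23.0]
tcp_rot: [3.141, 0.0, 2.899]
contact_force: [-0.2, -0.7, 2.0]
opening: 0.309
grasp_force: 59.6
```

The pick is gripped. I'll lift it, then refit the rest from the pixels I already read off the wrist views.

```bash
python3 -m inch '[[[0,0,-0.04,0,0,0],[0,0,-0.15,0,0,0],[0,0,-0.3,0,0,0],[0,0,-0.5,0,0,0],[0,0,-0.7,0,0,0],[0,0,-0.9,0,0,0],[0,0,-1,0,0,0],[0,0,-1,0,0,0]]]'
cat > fit3.py <<'E'
from tgt import *
S=[np.load(f"s{i}.npz") for i in(1,2,4)]
u=np.array([-.5,0,.75**.5]); n=np.array([.75**.5,0,.5])
fl=lambda e:[headpt(e)+15*u-n*9-[0,17,0],headpt(e)+15*u+n*9-[0,17,0]]
C={"a":[-100,45,20],"b":[100,45,20],"c":[-100,-45,20],"d":[100,-45,20]}
O=[("abc",np.array([[246,236],[438,224],[254,333]])/1.5,0),
   ("bd",np.array([[432,13],[425,212]])/3.3+[160,130],np.array([[258,330],[328,330]])/3.3+[160,130]),
   ("d",np.array([[333,137]])/2.7+[160,130],np.array([[198,260],[257,260]])/2.7+[160,130])]
t=lambda a:np.array(a)/4.7+[130,150]-.4
B=[C["a"],C["c"],C["d"]]; ot=t([[180,422],[315,383],[242,82]])
def f(p):
    o=[proj("top",place(p,0,B))-ot]
    for s,(c,ob,oh),e in zip(S,O,(p[3],p[3],51)):
        o.append(proj("wrist",place(p,0,[C[x] for x in c]),s)-ob)
        if e is not None and not np.isscalar(oh): o.append(proj("wrist",place(p,0,fl(e)),s)-oh)
    return np.vstack(o).ravel()
q=least_squares(f,[562,178,.27,3],bounds=([500,100,0,0],[620,250,.5,20]),loss="soft_l1")
print(q.x,f(q.x).reshape(-1,2).round(1).tolist()); np.save("rest3.npy",q.x)
# grip check: TCP when gripping head must lie on leg axis
c,s=np.cos(q.x[2]),np.sin(q.x[2])
for P in([537.3,168.6,121.0],[515.0,163.4,163.0]):
    d=np.array(P)-[*q.x[:2],0]; L=np.array([c*d[0]+s*d[1],-s*d[0]+c*d[1],d[2]]); print(L,(L-[30,0,20])@n)
E
python3 fit3.py
```

```text
clock: 16.6
eef_pos: [558.0, -132.5, 182.7]
tcp_rot: [3.141, 0.009, 2.899]
contact_force: [1.7, -0.1, -2.4]
opening: 0.309
grasp_force: 59.7
[5.63789708e+02 1.78152018e+02 2.75910854e-01 3.47397858e+00] [[-0.5, 0.5], [1.3, 0.2], [-0.4, -1.4], [0.2, 2.7], [2.0, 0.1], [0.4, 5.1], [0.8, -0.6], [0.4, 0.1], [-0.6, 0.0], [-0.3, -0.1], [-0.3, 1.1], [-0.7, -0.8], [0.0, -1.0]]
[-28.08999392  -1.97431823 121.        ] 0.19258955727638494
[-50.96315321  -0.90259801 163.        ] 1.383852550063395
```

```bash
cat > pl.py <<'E'
from pk import *
import sys
q=np.load("rest3.npy"); c=place(q,0,[[3,0,206]])[0]
T=down(c[0],c[1],float(sys.argv[1]),q[2]+np.pi/2); print(T[0],rel(*T))
E
python3 pl.py 245
```

```text
[np.float64(566.6762407541974), np.float64(178.96928800514618), 245.0] [ 3.2870e-01  1.5224e+00 -3.1350e-01 -5.0000e-04  2.9000e-03 -1.6490e-01]
```

```bash
python3 -m inch '[[[0.02,0.06,-0.1,0,0.003,-0.02],[0.05,0.2,-0.2,0,0.003,-0.05],[0.08,0.36,-0.31,0,0.003,-0.08],[0.12,0.52,-0.31,0,0.003,-0.11],[0.15,0.68,-0.31,0,0.003,-0.14],[0.18,0.82,-0.31,0,0.003,-0.165],[0.2,0.92,-0.31,0,0.003,-0.165],[0.2,0.92,-0.31,0,0.003,-0.165]]]'; python3 pl.py 245
```

```text
clock: 17.27
eef_pos: [559.4, 59.9, 237.6]
tcp_rot: [3.137, -0.01, -2.863]
contact_force: [-1.3, -0.4, -3.0]
opening: 0.31
grasp_force: 60.0
[np.float64(566.6762407541974), np.float64(178.96928800514618), 245.0] [-0.1985  0.5624 -0.0366  0.0015 -0.0033  0.001 ]
```

```bash
python3 -m inch '[[[-0.04,0.1,-0.02,0,-0.001,0.001],[-0.1,0.25,-0.02,0,-0.001,0.001],[-0.15,0.4,-0.02,0,-0.001,0.001],[-0.19,0.52,-0.02,0,-0.001,0.001],[-0.198,0.56,-0.02,0,-0.001,0.001],[-0.198,0.56,-0.02,0,-0.001,0.001],[-0.198,0.56,-0.02,0,-0.001,0.001]]]'; python3 pl.py 245
python3 - <<'E'
from pk import *
q=np.load("rest3.npy"); s=r.sense(); im=r.grab_frame("wrist"); cv2.imwrite("pics/w8.png",im[:,:,::-1])
# pick butt pixel in hand, and predicted from centre TCP+37
h=cv2.cvtColor(im,cv2.COLOR_RGB2HSV); m=((h[...,1]<50)&(h[...,2]>120)).astype(np.uint8)
N,l,st,c=cv2.connectedComponentsWithStats(m)
print([(st[i].tolist()) for i in range(1,N) if st[i,4]>200])
C=np.array([*s["eef_pos"]])+[0,0,37]; a=np.array([np.cos(q[2]),np.sin(q[2]),0]); b=np.array([-a[1],a[0],0])
print(proj("wrist",[C-85*a+14*b,C-85*a-14*b],s),s["tcp_rot"])
E
```

```text
clock: 17.85
eef_pos: [567.4, 174.1, 241.9]
tcp_rot: [3.14, -0.007, -2.868]
contact_force: [-0.4, 0.1, -2.6]
opening: 0.312
grasp_force: 60.1
[np.float64(566.6762407541974), np.float64(178.96928800514618), 245.0] [-0.0032  0.0245 -0.0153  0.0006 -0.0023 -0.0007]
[[204, 82, 89, 249, 14325], [346, 209, 89, 88, 3713], [0, 267, 57, 67, 1993]]
[[278.97269361  84.54808695]
 [218.84462407  84.77645529]] [ 3.13958807 -0.00736128 -2.86790616]
```

```bash
python3 - <<'E'
from pk import *
im=cv2.imread("pics/w8.png"); h=cv2.cvtColor(im,cv2.COLOR_BGR2HSV); m=((h[...,1]<50)&(h[...,2]>120)).astype(np.uint8)
_,l=cv2.connectedComponents(m); i=l[150,249]
for y in(84,90,120,150,180,210): x=np.flatnonzero(l[y]==i); print(y,x.min(),x.max())
E
python3 pl.py 185
python3 - <<'E'
from rig import r
print(r.sense()["contact_force"],r.sense()["eef_pos"])
E
```

```text
84 219 280
90 218 281
120 219 280
150 220 279
180 221 278
210 222 277
[np.float64(566.6762407541974), np.float64(178.96928800514618), 185.0] [-0.005   0.0265  0.2859  0.0006 -0.0022 -0.001 ]
[-0.20428054 -0.89384086 -3.30935035] [567.54484526 173.59610547 242.17355494]
```

The pick in hand measures level and centred (butt at row 83, columns 218–281, as predicted). Lowering it now.

```bash
python3 -m inch '[[[-0.004,0.026,0.03,0,-0.002,-0.001],[-0.004,0.026,0.1,0,-0.002,-0.001],[-0.004,0.026,0.17,0,-0.002,-0.001],[-0.004,0.026,0.2,0,-0.002,-0.001],[-0.004,0.026,0.2,0,-0.002,-0.001]]]'; python3 pl.py 180
```

```text
clock: 18.32
eef_pos: [566.0, 179.0, 201.1]
tcp_rot: [3.139, -0.002, -2.866]
contact_force: [-0.7, -0.4, -2.2]
opening: 0.312
grasp_force: 60.1
[np.float64(566.6762407541974), np.float64(178.96928800514618), 180.0] [-0.0035 -0.0016  0.1054  0.0008 -0.0007 -0.0002]
```

```bash
python3 -m inch '[[[-0.003,-0.001,0.04,0.0008,0,0],[-0.003,-0.001,0.08,0.0008,0,0],[-0.003,-0.001,0.1,0.0008,0,0],[-0.003,-0.001,0.1,0.0008,0,0]]]'
python3 -m inch '[[[0,0,0.01,0,0,0],[0,0,0.02,0,0,0],[0,0,0.02,0,0,0]]]'
python3 -m inch '[[[0,0,0.01,0,0,0],[0,0,0.015,0,0,0],[0,0,0.015,0,0,0]]]'
```

```text
clock: 18.65
eef_pos: [567.2, 180.0, 181.9]
tcp_rot: [3.141, -0.001, -2.866]
contact_force: [-0.0, -0.8, -2.5]
opening: 0.309
grasp_force: 60.2
clock: 18.9
eef_pos: [567.8, 180.2, 178.8]
tcp_rot: [3.141, 0.001, -2.865]
contact_force: [-1.2, -0.9, -3.2]
opening: 0.311
grasp_force: 60.2
clock: 19.15
eef_pos: [567.7, 180.2, 175.8]
tcp_rot: [3.141, 0.001, -2.865]
contact_force: [0.7, 0.0, -2.0]
opening: 0.307
grasp_force: 60.2
```

```bash
python3 -m inch '[[[0,0,0.01,0,0,0],[0,0,0.015,0,0,0],[0,0,0.015,0,0,0]]]'
python3 -m inch '[[[0,0,0.005,0,0,0],[0,0,0.008,0,0,0],[0,0,0.008,0,0,0]]]'
python3 -m inch '[[[0,0,0.005,0,0,0],[0,0,0.008,0,0,0],[0,0,0.008,0,0,0]]]'
```

```text
clock: 19.4
eef_pos: [567.6, 180.2, 172.7]
tcp_rot: [3.141, 0.001, -2.865]
contact_force: [-0.2, -0.6, -3.3]
opening: 0.311
grasp_force: 60.2
clock: 19.65
eef_pos: [567.8, 180.2, 171.2]
tcp_rot: [3.141, 0.001, -2.866]
contact_force: [0.1, 0.1, -2.4]
opening: 0.309
grasp_force: 60.2
clock: 19.9
eef_pos: [568.1, 180.3, 170.1]
tcp_rot: [3.141, 0.001, -2.865]
contact_force: [-0.6, -0.0, 1.4]
opening: 0.311
grasp_force: 60.6
```

```bash
python3 -m inch '[[[0,0,0.005,0,0,0],[0,0,0.005,0,0,0],[0,0,0.005,0,0,0]]]'
python3 -m inch '[[[0,0,0.003,0,0,0],[0,0,0.003,0,0,0]]]'
python3 - <<'E'
from rig import r
print(r.sense()["wrist_torque"])
E
```

```text
clock: 20.15
eef_pos: [568.5, 180.4, 169.2]
tcp_rot: [3.141, 0.002, -2.866]
contact_force: [2.0, -0.3, 2.3]
opening: 0.309
grasp_force: 60.8
clock: 20.32
eef_pos: [568.6, 180.5, 168.8]
tcp_rot: [3.141, 0.003, -2.865]
contact_force: [1.9, -0.1, 4.6]
opening: 0.308
grasp_force: 61.1
[ 0.00704553 -0.1414649   0.00831587]
```

```bash
python3 -m inch '[[[0,0,0.004,0,0,0],[0,0,0.004,0,0,0]]]'
python3 -m inch '[[[0,0,0,0,0,0],[0,0,0,0,0,0],[0,0,0,0,0,0]]]' -0.37 20
python3 -m inch '[[[0,0,0,0,0,0],[0,0,0,0,0,0],[0,0,0,0,0,0]]]' -0.2
python3 -m inch '[[[0,0,0,0,0,0],[0,0,0,0,0,0],[0,0,0,0,0,0],[0,0,0,0,0,0],[0,0,0,0,0,0]]]' 0.5
```

```text
clock: 20.48
eef_pos: [568.8, 180.5, 168.4]
tcp_rot: [3.141, 0.003, -2.865]
contact_force: [1.1, 0.5, 6.8]
opening: 0.31
grasp_force: 61.5
clock: 20.73
eef_pos: [568.8, 180.5, 168.2]
tcp_rot: [3.141, 0.003, -2.866]
contact_force: [1.4, 0.2, 5.9]
opening: 0.316
grasp_force: 37.6
clock: 20.98
eef_pos: [567.3, 180.0, 166.9]
tcp_rot: [3.141, -0.0, -2.866]
contact_force: [0.2, 0.3, -0.1]
opening: 0.397
grasp_force: 0.0
clock: 21.4
eef_pos: [567.7, 180.2, 167.3]
tcp_rot: [3.141, 0.001, -2.866]
contact_force: [-0.2, 0.1, -0.1]
opening: 0.752
grasp_force: 0.0
```

```bash
python3 -m inch '[[[0,0,-0.05,0,0,0],[0,0,-0.15,0,0,0],[0,0,-0.3,0,0,0],[0,0,-0.5,0,0,0],[0,0,-0.65,0,0,0],[0,0,-0.7,0,0,0],[0,0,-0.7,0,0,0],[0,0,-0.7,0,0,0]]]' 1
python3 - <<'E'
from pk import *
q=np.load("rest3.npy"); s=r.sense(); im=r.grab_frame("wrist"); cv2.imwrite("pics/w9.png",im[:,:,::-1]); print(s["eef_pos"])
h=cv2.cvtColor(im,cv2.COLOR_RGB2HSV); m=((h[...,1]<40)&(h[...,2]>130)).astype(np.uint8)
_,l,st,c=cv2.connectedComponentsWithStats(m)
C=place(q,206,[[3,0,0]])[0]; a=np.array([np.cos(q[2]),np.sin(q[2]),0]); b=np.array([-a[1],a[0],0])
x,y=proj("wrist",C,s)[0].astype(int); i=l[y,x]; print(i,st[i],im[y,x])
for yy in range(st[i][1],st[i][1]+st[i][3],12): t=np.flatnonzero(l[yy]==i); print(yy,t.min(),t.max())
print(proj("wrist",[C+j*a+k*14*b for j in(-85,0,85) for k in(1,-1)]+[C+115*a],s).round(1).tolist())
E
```

```text
clock: 22.07
eef_pos: [567.6, 180.1, 307.4]
tcp_rot: [3.141, 0.002, -2.866]
contact_force: [-0.5, 0.6, -0.3]
opening: 1.003
grasp_force: 0.0
[567.55302105 180.09972784 307.40827841]
2 [ 232   96   54  197 5421] [227 224 230]
96 242 260
108 235 263
120 235 263
132 235 263
144 235 263
156 234 263
168 234 262
180 235 262
192 235 262
204 235 261
216 235 261
228 236 261
240 236 260
252 236 260
264 237 258
276 241 281
288 266 280
[[262.5, 94.3], [232.9, 94.3], [261.4, 181.1], [234.4, 181.2], [260.4, 253.8], [235.6, 253.8], [248.0, 276.7]]
```

The wrist image shows the pick lying in the notches within about 2 mm of the cradle, level and straight. The gripper is clear, so I'm handing in.

```bash
python3 -c "
from rig import r
print(r.sign_off())"
```

```text
the job is handed in; nothing more can be done
None
```

I pulled the leg out until it locked (a tug test confirmed it), set the ice pick down level in both notches about 2 mm from centred, and handed the job in at about 22 s with the gripper clear.

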